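# Dock the prop crate at the animation stage and hold it home

## Robot

A 6-joint arm with a two-finger parallel gripper is mounted at the origin on the work surface. World frame = base frame: x ahead of the robot, y to its left, z up, the work surface at z = 0. Lengths are in m, angles in rad, forces in N, time in s.
With the tool pointing down it reaches from about 0.3 to 0.775 m from the base axis. Payload 14.6 kg.
Tool frame: the origin (TCP) lies midway between the tips of the shut fingers; the grasp point (between the pads) lies 19 mm behind it; z points along the fingers, x is the direction in which the jaws open and shut, and the axes are right-handed (so a half turn about z gives the same grasp; the last joint's range is limited). The gripper opens to 94 mm and grips with 3 to 60 N. Pads are 16 mm wide; open, the fingers measure 119 mm over their backs; the gripper's body (75 mm by 177 mm) begins 78 mm behind the grasp point.
Start: joints at [1.221, 0.3, 1.521, -0, 1.321, -0.067], TCP at [0.153, 0.528, 0.205] pointing down, gripper open.
Joint ranges: [-3.03, 3.03], [-0.79, 2.21], [0.23, 2.52], [-1.04, 4.18], [0, 3.07], [-2.55, 2.55]. Speed limits (rad/s): [2.22, 2.22, 2.57, 3.14, 3.14, 3.14].

## Interface

Orientations are given as a rotation vector (axis times angle).
In Python, from cell import readout, cams, order gives the robot as it stands.
- The arm moves only by the tool jog_arm, never from a script. Its argument "increments" is a list that holds one entry, the list of rows, each a list of 6 numbers: the shift along the world's x, y, z in cm, then the turn, a rotation vector about the world's x, y, z in degrees. A call has 1 to 20 rows; each row is the pose to reach, as a shift and turn from the pose commanded when the call began; what a row does not reach only later rows make up. A row lasts 1/12 s, in which the tool goes at most 41.7 mm and 7.16 degrees, less where a joint would pass 70% of its speed; a pose out of reach is approached as far as the arm can. A call with a gripper value outside its range is refused whole. "gripper" is the opening, from -1 (shut) to 1 (fully open), so that 0 is half open, set as the call begins (left out, the last holds). The fingers move at their own pace and stop on an object; "squeeze" is the grip in N (left out, the last holds). Time passes only in rows, so rows that repeat a pose let the fingers close. It gives the time, the measured TCP pose, the force and the opening at its end, in the units of the state.
- readout.get_obs(): the state, without advancing time (a new reading comes with each control period).
- cams.capture(name): name is "side" or "top" or "wrist"; returns a dict with "frame" (480x640x3 uint8, red, green, blue), "intrinsics" (3x3 intrinsics, pixels), "R" (3x3) and "t" (3): a world point X has camera coordinates R X + t; the wrist camera has in their place "T_tool_cam" (4x4, takes a point from camera to tool coordinates, whose origin is the TCP and whose axes are the tool frame's). Camera axes: x right, y down, z forward; pixel columns grow to the right and rows downward; lengths in m; the calibration is good to about 2 mm. A picture is of the moment at which its call begins: read the wrist's pose just before it. There is no depth.
- order.finish_job(): hands the job in, once; it reports no verdict.
The state is a dict: "t": time; "joint_pos": joint angles; "qd": joint speeds; "effort": joint torques, N m; "ee_pos": TCP position; "orientation": TCP orientation; "wrist_force": force on the tool from outside, world axes, zero at the start; "wrist_torque": the same for the moment, N m; "opening": opening from 0.0 (shut) to 1.0 (fully open).
Only numpy, scipy, OpenCV 4.12 (cv2) and the standard library are available. Lean on these libraries where they do the work, as an engineer would, in place of code of your own. Each camera call takes 0.05 s, during which the arm holds its last target. There are 200 camera calls.

## Task

Push the plywood prop crate along the roller track into the station bay, keeping it flat on the rollers, and press it steadily against the sprung plunger until it sits square and firmly on the two hard stop posts beside the plunger. Do not ram the stops (15 to 20 newtons of push is plenty), and leave the other things on the table alone. The job finishes while you hold: stay pressed against the crate so that it remains fully home for the exposure, since the spring pushes it back out if you let go.

Things in the scene. Friction and masses are not known exactly. Their poses are not given: they have to be found in the camera images.
- crate: open plywood crate 130 long (x) x 100 wide (y) x 60 high, walls 8, about 0.6 kg, a miniature school desk fixed inside (desk top 66 mm above the underside). Origin: centre of the underside; x points to its front wall, which enters the bay first; z up. Starts loose on the rollers near the track's open end, up to 0.12 rad askew and 8 mm off centre; the flared bay mouth squares it up
- crate_rear (a point): middle of the outer face of the crate's rear wall (the side to push on), 30 mm above the crate's underside
- crate_front (a point): middle of the outer face of the crate's front wall, 26 mm above the crate's underside, level with the plunger
- track: fixed aluminium roller track on the table, 400 long (x) x 150 wide, with 13 free-turning steel rollers, 130 wide, their tops 50 mm above the table (the crate's underside is there). Origin on the table under its middle; x is the level push direction, from the open end to the plunger end; z up. An end plate 100 mm high stands 160 to 172 mm ahead of the origin
- bay_mouth (a point): middle of the bay's entry, at roller-top height, 40 mm ahead of the track's origin. The bay runs from here 100 mm on along the track's x between two dark steel cheeks 108 mm apart, their tops 91 mm above the table; flared lips reach 49 mm back from here and are about 155 mm apart there
- stop: the two fixed steel stop posts (16 diameter), 33 mm left and right of the plunger, their axes 76 mm above the table; its origin and axes are those of the track
- stop_face (a point): point midway between the two stop posts' contact faces, 130 mm ahead of the track's origin along its x, 76 mm above the table; the crate's front wall lies in this plane when fully home, and its rear wall is then on the track's origin
- plunger (a joint): travel of the sprung plunger in m: 0 = fully out, 0.020 = the crate is on the hard stops. The spring takes about 3 N to start and about 8 N at the stops; any push beyond that goes into the stop posts
- plunger_tip (a point): middle of the plunger's round black nose (20 diameter), 20 mm in front of the stop faces when fully out, 76 mm above the table; it moves with the plunger
- spare_desk: bystander: loose miniature school desk, 58 x 44 x 58 high, on the table beside the track; origin under its centre
- chair: bystander: loose miniature chair, 30 x 30 x 67 high, on the table; origin under its centre
- jar: bystander: paint jar, 44 diameter, 50 high, on the table; origin under its centre
- driver: bystander: screwdriver lying on the table
- brush: bystander: brush lying on the table
- clamp: bystander: small steel clamp frame 70 x 57 x 12 lying on the table
- ballhead: bystander: small dark steel ball head, 36 diameter, 54 high, on the table; origin under its centre
Things that resemble listed ones, but are neither listed nor needed, are in the scene too. Of the things that look like the crate, the middle-sized one is meant.

How it is judged:
By the outcome, as a careful person would: the job done as asked, in the order asked, and still so for the second after the job is handed in, while the arm keeps its last pose, push and grip.
It also fails if it takes over 45 s, if anything falls off the work surface, if the arm or the gripper's body presses on something with over 40 N, if the wrist force passes 120 N, or if a joint passes its speed limit or range.

## Working session

There is one attempt and no reset: what is moved stays moved. The work goes in short steps, Python scripts to look and compute and a tool call to move; the robot and the scene stay as the last step left them, time stands still between calls to the robot, and variables do not carry over. Pictures are saved under pics/ and viewed, about 8 in all and at most 12, crops included, and the job is handed in when it is done.

Besides the shell and the picture viewer there is one more tool, called after ">>>" as name(argument=value, ...) on one line, values as JSON. jog_arm: Moves the arm, as the interface text tells. Its arguments: {"type":"object","properties":{"increments":{"type":"array","items":{"type":"array","items":{"type":"array","items":{"type":"number"}}}},"gripper":{"type":"number"},"squeeze":{"type":"number"}},"required":["increments"]}

```bash
mkdir -p pics
cat > h.py <<'E'
import numpy as np, cv2
from cell import readout, cams, order
def shot(n,f):
    c=cams.capture(n); cv2.imwrite(f'pics/{f}.png',c['frame'][:,:,::-1]); 
    np.savez(f'pics/{f}.npz',**{k:v for k,v in c.items()}); return c
def ray(c,u,v):
    K,R,t=map(np.array,(c['intrinsics'],c['R'],c['t'])); d=R.T@np.linalg.inv(K)@[u,v,1]; return -R.T@t,d
def onz(c,u,v,z):
    o,d=ray(c,u,v); return o+d*(z-o[2])/d[2]
def proj(c,X):
    p=np.array(c['intrinsics'])@(np.array(c['R'])@np.array(X)+np.array(c['t'])); return p[:2]/p[2]
E
python3 - <<'E'
from h import *
o=readout.get_obs(); print({k:np.round(v,3) for k,v in o.items()})
for n in('top','side'):
    c=shot(n,n+'0'); print(n,ray(c,320,240))
E
```

```text
{'t': np.float64(0.0), 'joint_pos': array([ 1.221,  0.301,  1.522,  0.   ,  1.321, -0.067]), 'qd': array([ 0.   , -0.001,  0.001, -0.   , -0.001,  0.   ]), 'effort': array([-1.0000e-03, -5.3180e+01, -3.5273e+01,  7.1000e-02,  2.4000e-02,
       -0.0000e+00]), 'ee_pos': array([0.153, 0.528, 0.205]), 'orientation': array([ 2.512e+00,  1.886e+00, -2.000e-03]), 'wrist_force': array([ 0.553, -0.259,  0.346]), 'wrist_torque': array([ 0.012,  0.008, -0.075]), 'opening': np.float64(0.998)}
top (array([0.39330353, 0.02881371, 1.20867884]), array([ 0.11538621, -0.01202268, -0.99324934]))
side (array([ 0.42240674, -1.1905412 ,  0.78748172]), array([ 0.06094784,  0.85704175, -0.5119336 ]))
```

View pics/top0.png

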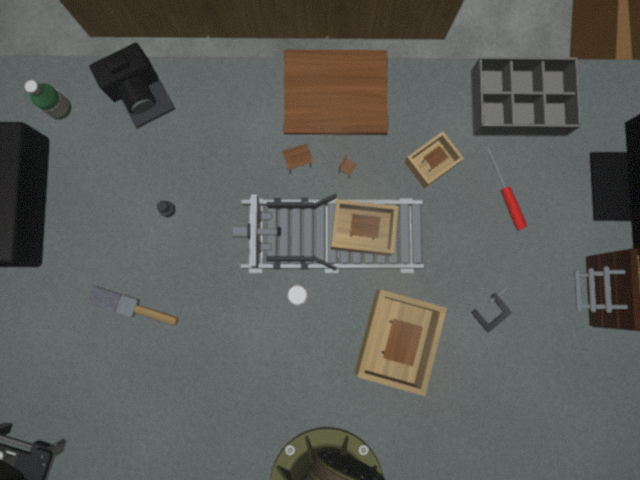

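View pics/side0.png

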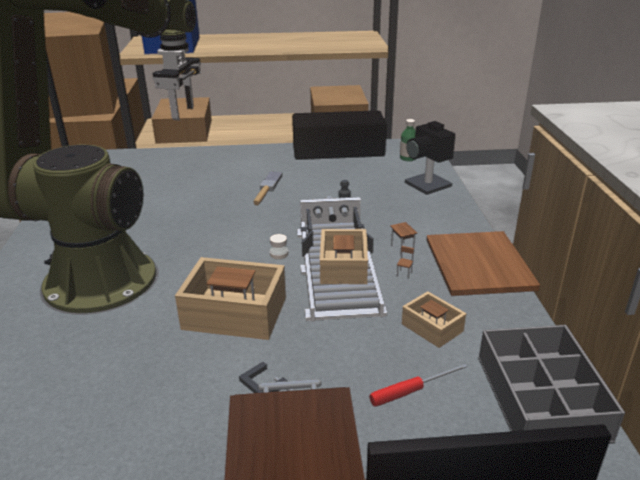

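The top view shows the track lying left–right, with the plunger end plate at about u=255 and the open end at about u=422. The crate on it has its rim at about (332–398, 200–253). The side view agrees: the middle-sized crate is on the rollers, with the larger and smaller look-alikes off the track. Next I'll measure the crate and the track.

Run:
```python
from h import *
im=cv2.imread('pics/top0.png'); c=np.load('pics/top0.npz')
cr=im[185:285,225:435]; cv2.imwrite('pics/topcrop.png',cv2.resize(cr,None,fx=3.8,fy=3.8,interpolation=cv2.INTER_CUBIC))
hsv=cv2.cvtColor(im,cv2.COLOR_BGR2HSV)
m=cv2.inRange(hsv,(10,60,110),(28,255,255))
m2=m.copy();m2[:190]=0;m2[265:]=0;m2[:,:320]=0;m2[:,402:]=0
cs=max(cv2.findContours(m2,0,1)[0],key=cv2.contourArea); r=cv2.minAreaRect(cs); print(r)
for p in cv2.boxPoints(r): print(p,onz(c,*p,0.11))
b=[onz(c,*p,0.11)[:2] for p in cv2.boxPoints(r)]; print(np.mean(b,0),[np.linalg.norm(b[i]-b[i-1]) for i in range(4)])
print('f',c['intrinsics'][0])
```

```text
((364.4520263671875, 226.2218475341797), (63.09392547607422, 47.71562576293945), 6.483074188232422)
[330.41302 246.36514] [ 0.50779027 -0.00596357  0.11      ]
[335.8006  198.95465] [ 0.607074  -0.0172782  0.11     ]
[398.49103 206.07855] [ 0.59247475 -0.14780506  0.11      ]
[393.10345 253.48904] [ 0.49337055 -0.13514428  0.11      ]
[ 0.55017739 -0.07654778] [np.float64(0.1299830189266349), np.float64(0.0999263717621095), np.float64(0.13134076974815898), np.float64(0.0999096541876655)]
f [536.11620853   0.         319.12125071]
```

View pics/topcrop.png

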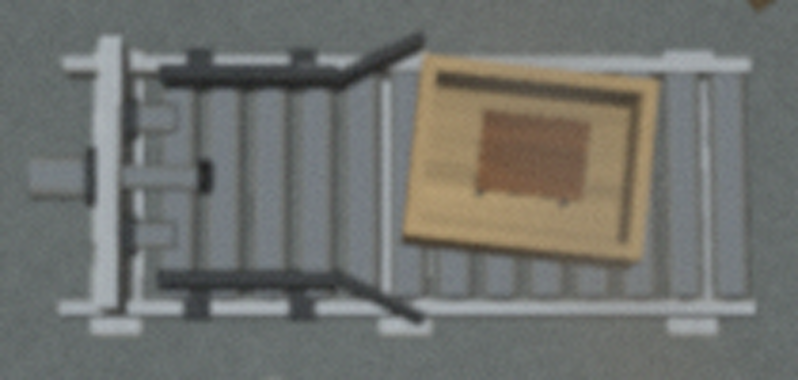

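The crop shows the cheek bends at (345,80) and (338,278), the lip ends at (424,42) and (420,318), and the cheek ends at (162,76) and (160,278). The plunger nose is at (206,176). The crate is askew, and its rear rim runs from (657,82) to (640,262).

Run:
```python
from h import *
c=np.load('pics/top0.npz'); s=np.load('pics/side0.npz')
f=lambda u,v,z: onz(c,225+(u+.5)/3.8-.5,185+(v+.5)/3.8-.5,z)
for n,u,v,z in [('bendU',345,80,.091),('bendL',338,278,.091),('lipU',424,42,.091),('lipL',420,318,.091),('endU',162,76,.091),('endL',160,278,.091),('nose',211,176,.08),('plateU',109,40,.1),('plateL',107,305,.1),('railUL',62,65,.045),('railUR',751,65,.045),('railLL',58,308,.045),('railLR',756,308,.045)]: print(n,f(u,v,z).round(4))
# height check by two views: rear rim corners in side mask
im=cv2.imread('pics/side0.png');hsv=cv2.cvtColor(im,cv2.COLOR_BGR2HSV)
m=cv2.inRange(hsv,(10,60,90),(28,255,255)); 
k=np.zeros_like(m);k[220:295,312:375]=m[220:295,312:375]
cs=max(cv2.findContours(k,0,1)[0],key=cv2.contourArea);print(cv2.approxPolyDP(cs,4,True)[:,0].tolist())
for X in [(.5925,-.1478),(.4934,-.1351),(.5078,-.006),(.6071,-.0173)]: print(proj(s,[*X,.11]).round(1),proj(s,[*X,.05]).round(1))
```

```text
bendU [0.5962 0.0251 0.091 ]
bendL [0.4857 0.0287 0.091 ]
lipU [ 0.6178 -0.019   0.091 ]
lipL [ 0.4637 -0.0164  0.091 ]
endU [0.5981 0.1268 0.091 ]
endL [0.4854 0.1265 0.091 ]
nose [0.5435 0.0997 0.08  ]
plateU [0.6165 0.1555 0.1   ]
plateL [0.4699 0.1543 0.1   ]
railUL [0.6128 0.1888 0.045 ]
railUR [ 0.6142 -0.211   0.045 ]
railLL [0.4719 0.1885 0.045 ]
railLR [ 0.4728 -0.2109  0.045 ]
[[364, 229], [322, 229], [321, 283], [366, 282]]
[366.6 260.5] [365.8 284.3]
[318.3 259.6] [318.6 283.5]
[320.4 228.5] [320.6 251.1]
[364.8 228.9] [364.1 251.5]
```

>>> jog_arm(increments=[[[38.9,-71.8,0,0,0,-73.8],[38.9,-71.8,0,0,0,-73.8],[38.9,-71.8,0,0,0,-73.8],[38.9,-71.8,0,0,0,-73.8],[38.9,-71.8,0,0,0,-73.8],[38.9,-71.8,0,0,0,-73.8],[38.9,-71.8,0,0,0,-73.8],[38.9,-71.8,0,0,0,-73.8],[38.9,-71.8,0,0,0,-73.8],[38.9,-71.8,0,0,0,-73.8],[38.9,-71.8,0,0,0,-73.8],[38.9,-71.8,0,0,0,-73.8],[38.9,-71.8,0,0,0,-73.8],[38.9,-71.8,0,0,0,-73.8],[38.9,-71.8,0,0,0,-73.8],[38.9,-71.8,0,0,0,-73.8],[38.9,-71.8,0,0,0,-73.8],[38.9,-71.8,0,0,0,-73.8],[38.9,-71.8,0,0,0,-73.8],[38.9,-71.8,0,0,0,-73.8]]], gripper=0)

```text
t: 1.77
ee_pos: [0.5432, -0.1932, 0.2047]
orientation: [3.142, -0.003, -0.001]
wrist_force: [-1.4, 0.2, -0.3]
opening: 0.501
```

>>> jog_arm(increments=[[[0,0,-2.5,6,0,0],[0,0,-5,6,0,0],[0,0,-7.5,6,0,0],[0,0,-10,6,0,0],[0,0,-11.5,6,0,0],[0,0,-12.6,6,0,0],[0,0,-12.6,6,0,0],[0,0,-12.6,6,0,0],[0,0,-12.6,6,0,0]]])

```text
t: 2.52
ee_pos: [0.543, -0.19, 0.0806]
orientation: [-3.038, -0.0, -0.002]
wrist_force: [-0.0, 0.2, 0.7]
opening: 0.502
```

Run:
```python
from h import *
c=shot('side','side1'); im=cv2.imread('pics/side1.png')[150:330,240:440]
cv2.imwrite('pics/side1c.png',cv2.resize(im,None,fx=3.3,fy=3.3,interpolation=cv2.INTER_CUBIC))
print(readout.get_obs()['ee_pos'])
```

```text
[ 0.54304666 -0.19008565  0.08072142]
```

View pics/side1c.png

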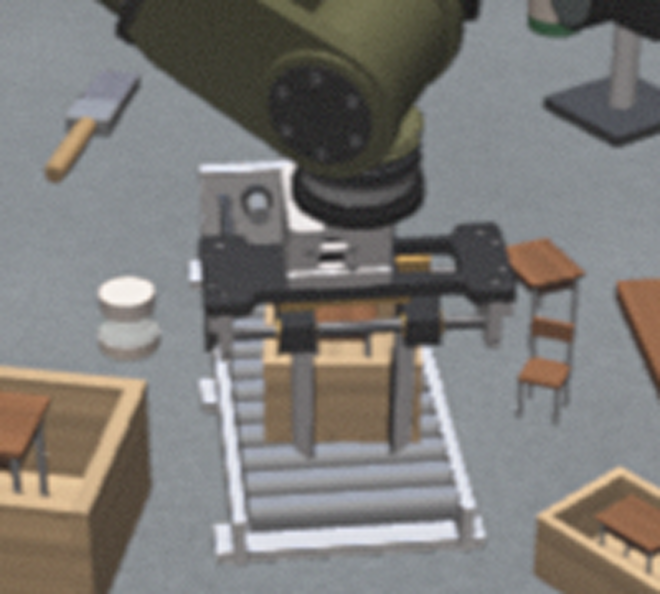

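>>> jog_arm(increments=[[[0,1,-0.3,0,0,0],[0,1.8,-0.3,0,0,0],[0,2.3,-0.3,0,0,0],[0,2.7,-0.3,0,0,0],[0,3.1,-0.3,0,0,0],[0,3.5,-0.3,0,0,0],[0,3.9,-0.3,0,0,0],[0,4.3,-0.3,0,0,0],[0,4.7,-0.3,0,0,0],[0,5.1,-0.3,0,0,0],[0,5.5,-0.3,0,0,0],[0,5.9,-0.3,0,0,0],[0,6.3,-0.3,0,0,0],[0,6.7,-0.3,0,0,0],[0,7.1,-0.3,0,0,0],[0,7.5,-0.3,0,0,0],[0,7.9,-0.3,0,0,0],[0,8.3,-0.3,0,0,0],[0,8.7,-0.3,0,0,0],[0,9.1,-0.3,0,0,0]]])

```text
t: 4.23
ee_pos: [0.5425, -0.0984, 0.0764]
orientation: [-3.037, 0.0, -0.0]
wrist_force: [0.6, -0.1, 1.7]
opening: 0.495
```

Run:
```python
from h import *
c=shot('top','top2'); im=cv2.imread('pics/top2.png')[170:290,225:435]
cv2.imwrite('pics/top2c.png',cv2.resize(im,None,fx=3.8,fy=3.8,interpolation=cv2.INTER_CUBIC))
o=readout.get_obs();print(o['ee_pos'],o['wrist_force'])
```

```text
[ 0.54240032 -0.09773508  0.0763876 ] [ 0.04793934 -0.49070567 -0.13196404]
```

View pics/top2c.png

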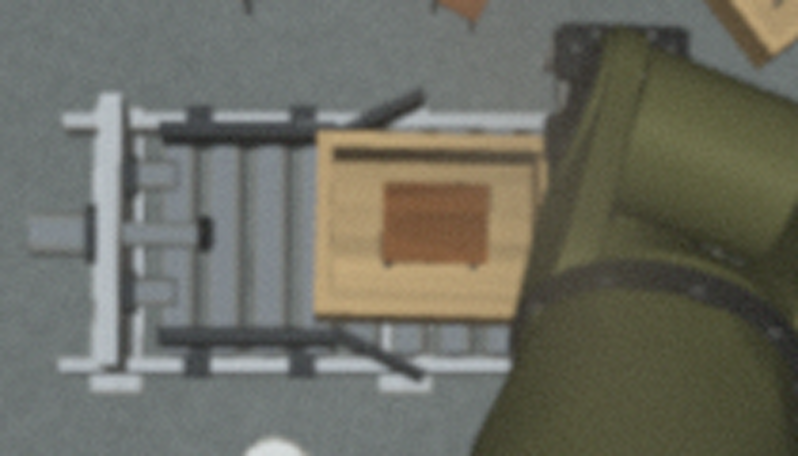

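The crate is nearly square. Its front wall, at crop u≈316, is already between the cheeks, and it sits slightly nearer the upper (+x) cheek. I'll keep pushing.

>>> jog_arm(increments=[[[0,0.4,0,0,0,0],[0,0.8,0,0,0,0],[0,1.2,0,0,0,0],[0,1.6,0,0,0,0],[0,2.0,0,0,0,0],[0,2.4,0,0,0,0],[0,2.8,0,0,0,0],[0,3.2,0,0,0,0],[0,3.6,0,0,0,0],[0,4.0,0,0,0,0],[0,4.4,0,0,0,0],[0,4.8,0,0,0,0],[0,5.1,0,0,0,0],[0,5.4,0,0,0,0],[0,5.6,0,0,0,0],[0,5.8,0,0,0,0],[0,6.0,0,0,0,0],[0,6.1,0,0,0,0],[0,6.2,0,0,0,0]]])

```text
t: 5.87
ee_pos: [0.5425, -0.0371, 0.0765]
orientation: [-3.037, 0.0, -0.0]
wrist_force: [-0.8, -4.0, 0.1]
opening: 0.498
```

>>> jog_arm(increments=[[[0,0.1,0,0,0,0],[0,0.2,0,0,0,0],[0,0.3,0,0,0,0],[0,0.4,0,0,0,0],[0,0.5,0,0,0,0],[0,0.6,0,0,0,0],[0,0.7,0,0,0,0],[0,0.8,0,0,0,0],[0,0.9,0,0,0,0],[0,1.0,0,0,0,0],[0,1.1,0,0,0,0],[0,1.2,0,0,0,0],[0,1.3,0,0,0,0],[0,1.3,0,0,0,0],[0,1.3,0,0,0,0]]])

```text
t: 7.12
ee_pos: [0.5426, -0.0242, 0.0765]
orientation: [-3.037, 0.0, -0.001]
wrist_force: [1.1, -7.2, -1.6]
opening: 0.5
```

>>> jog_arm(increments=[[[0,0.05,0,0,0,0],[0,0.1,0,0,0,0],[0,0.15,0,0,0,0],[0,0.2,0,0,0,0],[0,0.2,0,0,0,0],[0,0.2,0,0,0,0]]])

```text
t: 7.62
ee_pos: [0.5427, -0.0223, 0.0765]
orientation: [-3.038, 0.001, -0.001]
wrist_force: [0.7, -6.6, -0.4]
opening: 0.501
```

>>> jog_arm(increments=[[[0,0.05,0,0,0,0],[0,0.1,0,0,0,0],[0,0.15,0,0,0,0],[0,0.15,0,0,0,0],[0,0.15,0,0,0,0]]])

```text
t: 8.03
ee_pos: [0.5427, -0.0208, 0.0765]
orientation: [-3.038, 0.001, -0.001]
wrist_force: [1.1, -7.9, -0.6]
opening: 0.497
```

>>> jog_arm(increments=[[[0,0.03,0,0,0,0],[0,0.06,0,0,0,0],[0,0.1,0,0,0,0],[0,0.1,0,0,0,0],[0,0.1,0,0,0,0]]])

```text
t: 8.45
ee_pos: [0.5429, -0.0201, 0.0765]
orientation: [-3.038, 0.001, -0.002]
wrist_force: [3.1, -9.4, -2.5]
opening: 0.501
```

>>> jog_arm(increments=[[[0,0.03,0,0,0,0],[0,0.06,0,0,0,0],[0,0.06,0,0,0,0],[0,0.06,0,0,0,0]]])

```text
t: 8.78
ee_pos: [0.5432, -0.0199, 0.0766]
orientation: [-3.039, 0.001, -0.003]
wrist_force: [3.8, -11.7, -2.8]
opening: 0.502
```

>>> jog_arm(increments=[[[0,0.05,0,0,0,0],[0,0.1,0,0,0,0],[0,0.1,0,0,0,0],[0,0.1,0,0,0,0]]])

```text
t: 9.12
ee_pos: [0.5435, -0.0196, 0.0767]
orientation: [-3.04, 0.001, -0.004]
wrist_force: [5.8, -16.2, -2.5]
opening: 0.501
```

Run:
```python
from h import *
c=shot('top','top3'); im=cv2.imread('pics/top3.png')[170:290,225:395]
cv2.imwrite('pics/top3c.png',cv2.resize(im,None,fx=4.7,fy=4.7,interpolation=cv2.INTER_CUBIC))
o=readout.get_obs();print(o['t'],o['ee_pos'],o['wrist_force'],o['wrist_torque'])
```

```text
9.1667 [ 0.54349327 -0.01959918  0.07671787] [  5.8101674  -17.74486543  -2.48932258] [-3.4573816  -0.86572461 -0.4876439 ]
```

View pics/top3c.png

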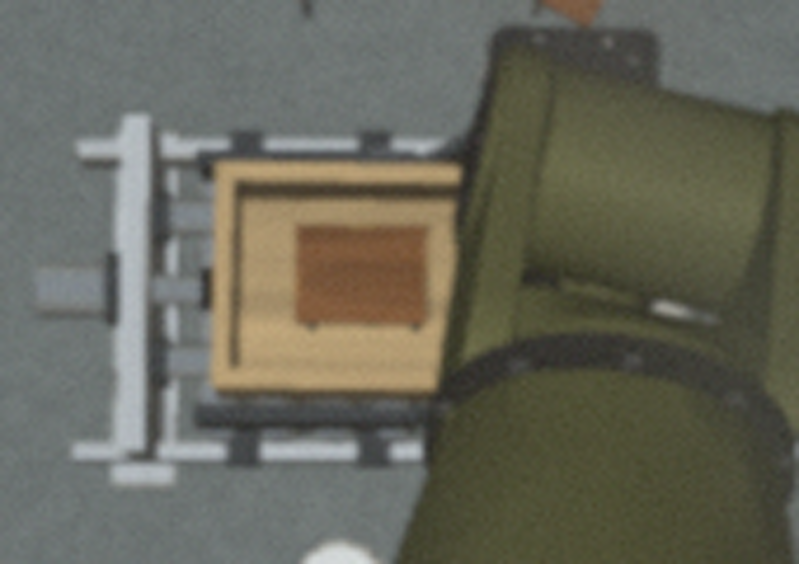

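The crate is in the bay with its front wall at u≈213, right up against both stop posts and the plunger, at about 17 N. I'll measure the front rim for squareness and position.

```bash
cat > meas.py <<'E'
from h import *
import sys
def edge(f):
    im=cv2.imread(f'pics/{f}.png').astype(float); c=np.load(f'pics/{f}.npz')
    g=im[:,:,2]-im[:,:,0]  # red minus blue
    P=[]
    for v in range(207,250):
        r=g[v,258:290]; i=np.argmax(r>30)
        if i==0: continue
        u=258+i-1+(30-r[i-1])/(r[i]-r[i-1]); P.append(onz(c,u,v,.11)[:2])
    P=np.array(P); k=np.polyfit(P[:,0],P[:,1],1); k=np.polyfit(*P[abs(P[:,1]-np.polyval(k,P[:,0]))<.0015].T,1)
    print(f,'slope',k[0],'y at .5425',np.polyval(k,.5425),len(P),'x range',P[:,0].min(),P[:,0].max())
edge(sys.argv[1])
E
python3 meas.py top3; python3 -c "
from h import *
for a in range(3):
    o=readout.get_obs(); print(o['t'],o['ee_pos'].round(4),o['wrist_force'].round(2))"
```

```text
top3 slope -0.011887174440124338 y at .5425 0.11929367043796679 43 x range 0.5020138658755762 0.5896223674217519
9.1667 [ 0.5435 -0.0196  0.0767] [  5.81 -17.74  -2.49]
9.1667 [ 0.5435 -0.0196  0.0767] [  5.81 -17.74  -2.49]
9.1667 [ 0.5435 -0.0196  0.0767] [  5.81 -17.74  -2.49]
```

The front rim is about 0.8° off square. The side force on the fingers (+5.8 N in x) shows finger friction holding the crate's rear toward −x, so the +x post isn't seated. I'll shift the tool toward +x to let it square up.

>>> jog_arm(increments=[[[0.05,0,0,0,0,0],[0.1,0,0,0,0,0],[0.15,0,0,0,0,0],[0.2,0,0,0,0,0],[0.25,0,0,0,0,0],[0.25,0,0,0,0,0],[0.25,0,0,0,0,0]]])

```text
t: 9.75
ee_pos: [0.5452, -0.0192, 0.0765]
orientation: [-3.039, 0.0, -0.001]
wrist_force: [0.2, -15.6, -1.7]
opening: 0.498
```

```bash
python3 - <<'E'
from h import *
c=shot('top','top4'); o=readout.get_obs();print(o['t'],o['ee_pos'],o['wrist_force'],o['wrist_torque'],o['orientation'])
E
python3 meas.py top4
```

```text
9.8 [ 0.54517691 -0.01920113  0.07651657] [  0.14366846 -14.22280986  -1.25484408] [-2.97486093  0.12481692  0.0521525 ] [-3.03925174e+00  2.18842915e-04 -9.91156248e-04]
top4 slope 0.0017338290886126332 y at .5425 0.11957350097496781 43 x range 0.5020148350338739 0.5896190152860019
```

>>> jog_arm(increments=[[[0,0.02,0,0,0,0],[0,0.05,0,0,0,0],[0,0.05,0,0,0,0],[0,0.05,0,0,0,0],[0,0.05,0,0,0,0],[0,0.05,0,0,0,0],[0,0.05,0,0,0,0],[0,0.05,0,0,0,0]]])

```text
t: 10.47
ee_pos: [0.5452, -0.0191, 0.0765]
orientation: [-3.04, 0.0, -0.001]
wrist_force: [-0.5, -17.8, 0.2]
opening: 0.501
```

```bash
python3 - <<'E'
from h import *
c=shot('top','top5'); s=shot('side','side5'); o=readout.get_obs();print(o['t'],o['ee_pos'],o['wrist_force'],o['wrist_torque'])
a=cv2.imread('pics/top5.png')[180:280,225:345]; b=cv2.imread('pics/side5.png')[150:330,240:440]
cv2.imwrite('pics/end.png',np.hstack([cv2.resize(a,(400,400),interpolation=2),cv2.resize(b,(400,400),interpolation=2)]))
E
python3 meas.py top5
```

```text
10.5667 [ 0.54519597 -0.01910648  0.07652345] [ -0.45796817 -17.10061672  -0.47636224] [-3.56623371  0.19149814  0.09645664]
top5 slope 0.0016280538409072075 y at .5425 0.11957102310335213 43 x range 0.5020145219204122 0.5896193802802518
```

View pics/end.png

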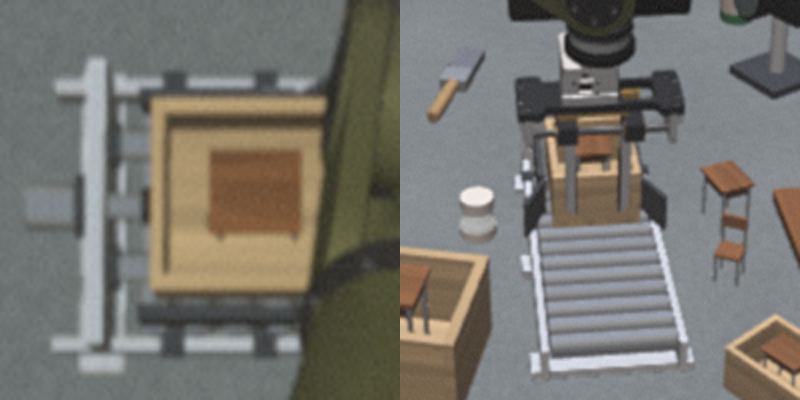

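The crate is square in the bay and flat on the rollers. Its front edge is vertical at u≈152 in the left half, against both posts. The bystanders haven't moved. The last 0.5 mm of command only raised the force to about 17 N and moved the tool 0.1 mm, so it is on the hard stops. I'm handing in while holding.

```bash
python3 -c "
from h import *
print(order.finish_job())"
```

```text
the job is handed in; nothing more can be done
None
```

I pushed the crate along the rollers into the bay with two fingers low on its rear wall. It is now pressed onto both stop posts, and I handed the job in at about 10.6 s with the arm still holding it there.

- **Correction on the way:** when the crate first touched the stops it was about 0.8° askew. Finger friction was holding its rear to one side, so I shifted the tool 2.5 mm sideways and it squared up.
- **Push:** the last reading was steady at about 17 N, with about 0.5 N sideways. A final 0.5 mm of command moved the tool only 0.1 mm, so the crate is on the hard stops.
- **Squareness:** the front edge's slope is 0.0016, against about 0.0025 expected from the track's own direction.
- **Position:** the front rim measured y = 0.1196 against about 0.118–0.119 expected, within the 2 mm calibration.
- **Scene:** the crate looks flat on the rollers in the last side view. The nearby bystanders in view looked untouched.

No final check failed or disagreed. The hand-in gave no verdict.

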